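Press a label holder home behind the rack lip

ROBOT

A 6-joint arm with a two-finger parallel gripper is mounted at the origin on a cart in front of the work surface, level with it; the furniture and walls round the work are solid. World frame = base frame: x ahead of the robot, y to its left, z up, the work surface at z = 0. Lengths are in mm, angles in rad, forces in N, time in s.
With the tool pointing down it reaches from about 250 to 800 mm from the base axis. Payload 3.9 kg.
Tool frame: the origin (TCP) lies midway between the tips of the shut fingers; the grasp point (between the pads) lies 19 mm behind it; y points along the fingers, z is the direction in which the jaws open and shut, and the axes are right-handed (so a half turn about y gives the same grasp; the last joint's range is limited). The gripper opens to 85 mm and grips with 20 to 120 N. Pads are 22 mm wide; open, the fingers measure 114 mm over their backs; the gripper's body (76 mm by 85 mm) begins 54 mm behind the grasp point. The pads swing forward as they close: fully open they stand 13 mm farther back than shut.
Start: joints at [-1.285, 0.26, -0.138, 1.173, 0, 1.571], TCP at [148.006, -503.696, 231.304] pointing down, gripper open.
Joint ranges: [-2.78, 2.78], [-0.83, 1.72], [-1.28, 1.37], [-1.9, 2.12], [-1.57, 1.48], [-3.14, 3.14]. Speed limits (rad/s): [2.57, 2.57, 3.14, 3.14, 3.14, 3.14].

INTERFACE

Orientations are given as [roll, pitch, yaw] about the fixed x, y, z axes, in that order (R = Rz(yaw) Ry(pitch) Rx(roll)).
In Python, from cell import manip, capture gives the robot as it stands.
- The arm moves only by the shell command python3 -m jog 'ROWS' [OPENING]. ROWS is a JSON object of lists of equal length, an entry for each row: "travel": the shift along the world's x, y, z in cm, a list of three; "twist": the turn about the world's z in rad. A call has 1 to 20 rows; each row shifts and turns the pose as measured when the row begins; what a row does not reach is not made up. A row lasts 1/8 s, in which the tool goes at most 62.5 mm and 10.7 degrees, less where a joint would pass 70% of its speed; a pose out of reach is approached as far as the arm can. A call is refused whole if a number of a shift passes 6.25 or a number of a turn 0.188, either way. A call with a gripper value outside its range is refused whole. OPENING is the opening in per cent of the stroke, from 0 (shut) to 100 (fully open), set as the call begins (- or left out, the last holds). The fingers move at their own pace and stop on an object; the grip force is fixed at half the most. Time passes only in rows, so rows that do not move let the fingers close. It gives the time, the measured TCP pose, the force and the opening at its end, in the units of the state.
- manip.get_state(): the state, without advancing time (a new reading comes with each control period).
- capture(name): name is "side" or "top" or "wrist"; returns a dict with "color" (400x640x3 uint8, red, green, blue), "K" (3x3 intrinsics, pixels), "eye" and "attitude" of the camera in the world. Camera axes: x right, y up, looking along -z (the intrinsics and any distortion apply to the point x, -y, -z); pixel columns grow to the right and rows downward; lengths in mm; the calibration is good to about 2 mm. The wrist camera is an equidistant fisheye: a pixel r from the principal point sees the ray r / f radians off the axis. A picture is of the moment at which its call begins. There is no depth.
- manip.close_job(): hands the job in, once; it reports no verdict.
The state is a dict: "time": time; "joints": joint angles; "dq": joint speeds; "tau": joint torques, N m; "position": TCP position; "ee_rot": TCP orientation; "contact_force": force on the tool from outside, world axes, zero at the start; "ft_torque": the same for the moment, N m; "grip_width": finger opening in mm.
Only numpy, scipy, OpenCV 4.12 (cv2) and the standard library are available. Lean on these libraries where they do the work, as an engineer would, in place of code of your own. Each camera call takes 0.05 s, during which the arm holds its last target.

TASK

Pull the white label holder with the red card up out of the wooden block and take it to the bay of the bottle rack in front of the red bottle (the red and blue bottles may have changed places). With the card facing the robot, first lay the holder's back flush against the dark backboard just above the lip and rest it there a moment, then slide it straight down behind the lip until it has pushed the yellow spring strip fully home. Finish while still gripping the holder and pressing it home, and leave both bottles standing where they are.

Things in the scene. Friction and masses are not known exactly. Their poses are not given: they have to be found in the camera images.
- holder_grip (a point): point to grip the loose white label holder (60 g): centre of its ribbed tab, 98 mm above the holder's bottom edge. Tab: 10 mm thick (x), 26 mm wide (y), from 70 to 116 mm above the bottom edge. The wide plate's top edge lies 28 mm below this point, so deep fingers closing along y stop on it. Axes as holder
- holder: the label holder: upright white plate 6 mm thick (x), 90 mm wide (y), 70 mm high, with a tab on the middle of its top edge. Origin: middle of the bottom edge, half-way through the thickness (faces 3 mm away). +x points out of its plain back, -x out of its front with the red card, y along its width, z up
- holder_foot (a point): middle of the holder's bottom edge = origin of holder, same axes
- block: fixed wooden block 70 x 124 x 35 mm, origin under its centre; the holder stands in a slot along its y, 8 mm wide, 94 mm long, 25 mm deep (floor 10 mm above the bench): lift it straight up by more than 25 mm to free it. The card faces the block's -x
- rack: fixed bottle rack, 226 mm wide (y), +x into it; origin on the bench under the middle of the backboard's front face. Dark backboard 6 mm thick, top at 75 mm; behind it a plywood deck at 30 mm with two bottles; before it an aluminium channel, open at the top, parted by a middle cheek and end cheeks (31 mm high) into two bays 104 mm long, each with a yellow spring strip
- bay_left (a point): midpoint of the left (+y) bay, on the backboard's front face at the height of the lip's top edge (38 mm above the bench). +x into the rack, square to the backboard; y along the rack; z up. The lip's inner face stands 10 mm before the backboard; its top 8 mm flare outward to 18 mm before the backboard
- bay_right (a point): midpoint of the right (-y) bay, on the backboard's front face at the height of the lip's top edge (38 mm above the bench). +x into the rack, square to the backboard; y along the rack; z up. The lip is the same as at bay_left
- strip_left (a joint): yellow spring strip in the left bay, 84 mm long. Value: m pressed down; 0 = up, its top 10 mm below the lip's top edge; 0.008 = fully home, 18 mm below it, on a rigid stop. Its spring pushes up with 2 N at first touch and 6 N fully home, so it lifts the holder again when the push stops
- strip_right (a joint): the same strip in the right bay; same values and spring
- bottle_red: loose red bottle with push knob, 73 mm diameter, 118 mm high, standing on the deck about 98 mm behind the backboard's face, behind the left or the right bay; its top is 148 mm above the bench; origin at the centre of its underside
- bottle_blue: the same bottle in dark blue, behind the other bay
Things that resemble listed ones, but are neither listed nor needed, are in the scene too. Several things have the shape of the bottle_red; the one meant has the colours described above.

How it is judged (in metres and radians):
On the way:
1. the holder's back lies flush against the backboard of the red bottle's bay, its bottom edge 0 to 32 mm above the lip (gap under 1.5 mm, within 4 degrees) (((y of bottle_red in the frame of bay_left between -0.04 and 0.04 m and y of holder_foot in the frame of bay_left between -0.012 and 0.012 m and angle between the x axis of holder_foot and the x axis of bay_left, either way round below 0.07 rad and angle between the z axis of holder_foot and the z axis of bay_left, either way round below 0.07 rad and x of bottle_red in the frame of holder above 0 m and x of holder_foot in the frame of bay_left between -0.0045 and 0 m and z of holder_foot in the frame of bay_left between 0 and 0.032 m) or (y of bottle_red in the frame of bay_right between -0.04 and 0.04 m and y of holder_foot in the frame of bay_right between -0.012 and 0.012 m and angle between the x axis of holder_foot and the x axis of bay_right, either way round below 0.07 rad and angle between the z axis of holder_foot and the z axis of bay_right, either way round below 0.07 rad and x of bottle_red in the frame of holder above 0 m and x of holder_foot in the frame of bay_right between -0.0045 and 0 m and z of holder_foot in the frame of bay_right between 0 and 0.032 m))), for 0.2 s.
At the end, for the whole second after the job is handed in: the holder stands upright (within 4 degrees) behind the lip of the bay in front of the red bottle, card to the front, parallel to the backboard (within 4 degrees), has pressed that bay's spring strip down by at least 6.2 of its 8 mm and is still gripped and at rest; both bottles stand (((y of bottle_red in the frame of bay_left between -0.04 and 0.04 m and y of holder_foot in the frame of bay_left between -0.012 and 0.012 m and angle between the x axis of holder_foot and the x axis of bay_left, either way round below 0.07 rad and angle between the z axis of holder_foot and the z axis of bay_left, either way round below 0.07 rad and x of bottle_red in the frame of holder above 0 m and x of holder_foot in the frame of bay_left between -0.0095 and 0 m and value of joint strip_left above 0.0062 m and z of holder_foot in the frame of bay_left below -0.0145 m) or (y of bottle_red in the frame of bay_right between -0.04 and 0.04 m and y of holder_foot in the frame of bay_right between -0.012 and 0.012 m and angle between the x axis of holder_foot and the x axis of bay_right, either way round below 0.07 rad and angle between the z axis of holder_foot and the z axis of bay_right, either way round below 0.07 rad and x of bottle_red in the frame of holder above 0 m and x of holder_foot in the frame of bay_right between -0.0095 and 0 m and value of joint strip_right above 0.0062 m and z of holder_foot in the frame of bay_right below -0.0145 m)) and contact force between holder and the fingers above 2 N and z of holder_foot in the frame of rack below 0.0235 m and angle between the x axis of holder_grip and the x axis of rack, either way round below 0.07 rad and linear speed of holder below 0.02 m/s and angle between each of bottle_red, bottle_blue's own z axis and vertical below 0.2 rad); the arm keeps its last pose, push and grip.
It fails at once if a bottle on the rack is shifted more than 30 mm or tipped (distance of any of bottle_red, bottle_blue from where it was at the start of the episode above 0.03 m or angle between any of bottle_red, bottle_blue's own z axis and vertical above 0.3 rad).
It also fails if it takes over 35 s, if anything falls off the work surface, if the arm or the gripper's body presses on something with over 40 N, if the wrist force passes 120 N, or if a joint passes its speed limit or range.

## Working session

There is one attempt and no reset: what is moved stays moved. The work goes in short steps, Python scripts to look and compute and a shell command to move; the robot and the scene stay as the last step left them, time stands still between calls to the robot, and variables do not carry over. Pictures are saved under pics/ and viewed, and the job is handed in when it is done.

```bash
ls; mkdir -p pics
cat > h.py <<'E'
import numpy as np, cv2
from cell import manip, capture
def save(name,fn):
    c=capture(name); cv2.imwrite('pics/'+fn+'.png',c['color'][:,:,::-1]); np.save('pics/'+fn+'.npy',c,allow_pickle=True); return c
E
python3 - <<'E'
from h import *
print(manip.get_state())
for n in ['side','top','wrist']:
    c=save(n,n+'0'); print(n,c['K'],c['eye'],c['attitude'],[k for k in c])
E
```

```text
pics
{'time': 0.0, 'joints': array([-1.28500283e+00,  2.60689571e-01, -1.39379256e-01,  1.17269514e+00,
        3.23423083e-05,  1.57079403e+00]), 'dq': array([-8.61865400e-05, -1.30222833e-03, -1.24739864e-03, -1.85086403e-03,
        1.73287053e-04,  1.50628554e-03]), 'tau': array([ 1.97372450e-03, -4.05677855e+01,  2.53922993e+01,  1.88218203e-02,
        4.88375626e-04,  4.58561360e-06]), 'position': array([ 147.82463481, -503.04633952,  230.45813613]), 'ee_rot': array([-1.57276397e+00,  3.23467710e-05, -2.85579692e+00]), 'contact_force': array([0.25502756, 0.25862806, 0.48110115]), 'ft_torque': array([ 0.01244547, -0.0251888 ,  0.01216384]), 'grip_width': 84.91870342168043}
side [[486.2290505    0.         323.70779366]
 [  0.         486.2290505  206.67489774]
 [  0.           0.           1.        ]] [ 542.7417378  -993.71053596  441.73293881] [ 1.23611568 -0.00128653 -0.00480824] ['color', 'K', 'eye', 'attitude']
top [[445.73054858   0.         317.12320199]
 [  0.         445.73054858 199.43300683]
 [  0.           0.           1.        ]] [ 428.68141308  -14.12055516 1103.64210234] [ 0.11348846 -0.00792786 -1.54389366] ['color', 'K', 'eye', 'attitude']
wrist [[309.70691629   0.         318.45634746]
 [  0.         309.70691629 197.62305749]
 [  0.           0.           1.        ]] [ 223.21851163 -481.15988414  372.58938021] [-0.31288211  0.00131459 -1.28414329] ['color', 'K', 'eye', 'attitude']
```

View pics/side0.png

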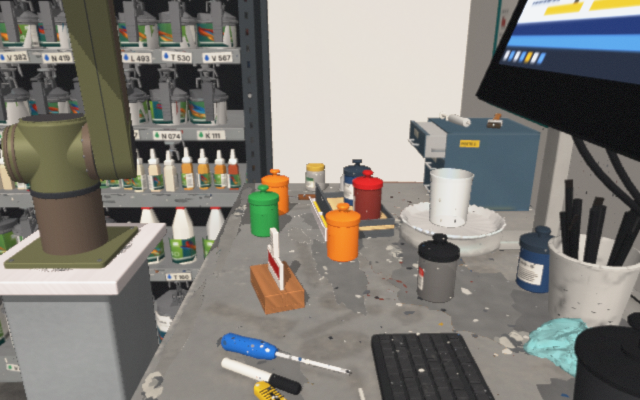

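View pics/top0.png

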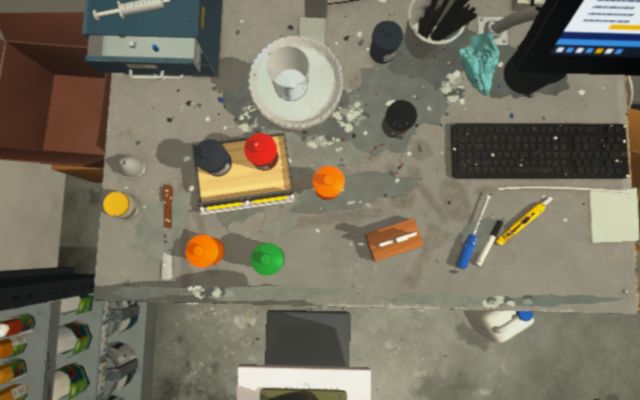

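View pics/wrist0.png

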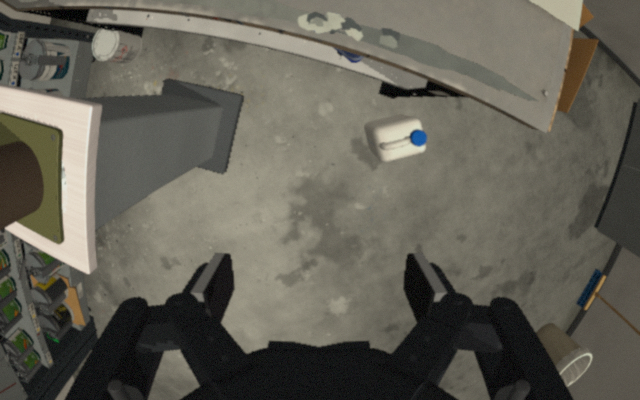

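Top view: the rack is at (245,172) with the dark blue bottle at (212,157) and the red one at (261,149). World −y is image right, so red stands behind the right bay. The holder stands in the block at (395,240). The side view confirms the red card faces the robot side.

```bash
cat >> h.py <<'E'
from scipy.spatial.transform import Rotation as Ro
def ray(c,u,v,fish=False):
    K=c['K']; R=Ro.from_euler('xyz',c['attitude']).as_matrix()
    x=(u-K[0,2])/K[0,0]; y=(v-K[1,2])/K[1,1]
    if fish:
        r=np.hypot(x,y); d=np.array([x/r*np.sin(r),-y/r*np.sin(r),-np.cos(r)]) if r>1e-9 else np.array([0,0,-1.])
    else: d=np.array([x,-y,-1.])
    return np.array(c['eye']),R@d
def onz(c,u,v,z,fish=False):
    e,d=ray(c,u,v,fish); return e+d*(z-e[2])/d[2]
def proj(c,p,fish=False):
    K=c['K']; R=Ro.from_euler('xyz',c['attitude']).as_matrix()
    q=R.T@(np.array(p,float)-c['eye']); a=np.array([q[0],-q[1],-q[2]])
    if fish:
        th=np.arctan2(np.hypot(a[0],a[1]),a[2]); n=np.hypot(a[0],a[1]); s=th/n
        return np.array([K[0,2]+K[0,0]*a[0]*s,K[1,2]+K[1,1]*a[1]*s])
    return np.array([K[0,2]+K[0,0]*a[0]/a[2],K[1,2]+K[1,1]*a[1]/a[2]])
def crop(c,fn,x0,y0,x1,y1,s):
    im=c['color'][y0:y1,x0:x1,::-1]; cv2.imwrite('pics/'+fn+'.png',cv2.resize(im,None,fx=s,fy=s,interpolation=cv2.INTER_CUBIC))
E
python3 - <<'E'
from h import *
c=np.load('pics/top0.npy',allow_pickle=True).item(); s=np.load('pics/side0.npy',allow_pickle=True).item()
crop(c,'c1',180,120,310,220,6); crop(c,'c2',350,205,440,275,8); crop(s,'c3',230,150,410,320,4)
print(onz(c,395,240,126),onz(c,261,149,148),onz(c,212,157,148),onz(c,328,182,118))
E
```

```text
[ 455.71870937 -191.605842    126.        ] [645.17791589 106.74232621 148.        ] [624.36841991 212.55867564 148.        ] [581.09233648 -42.16735655 118.        ]
```

View pics/c1.png

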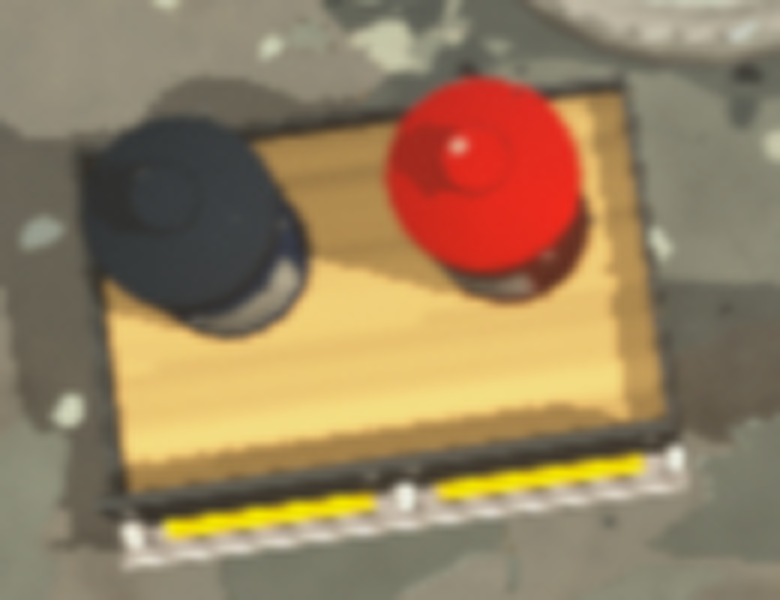

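View pics/c2.png

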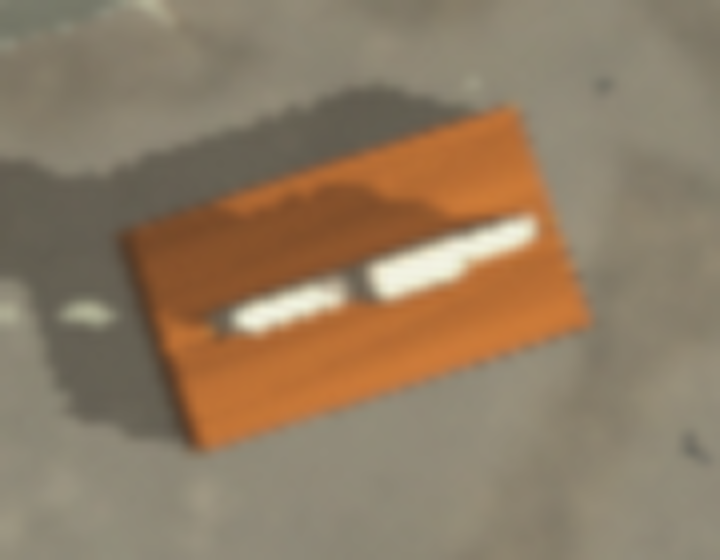

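View pics/c3.png

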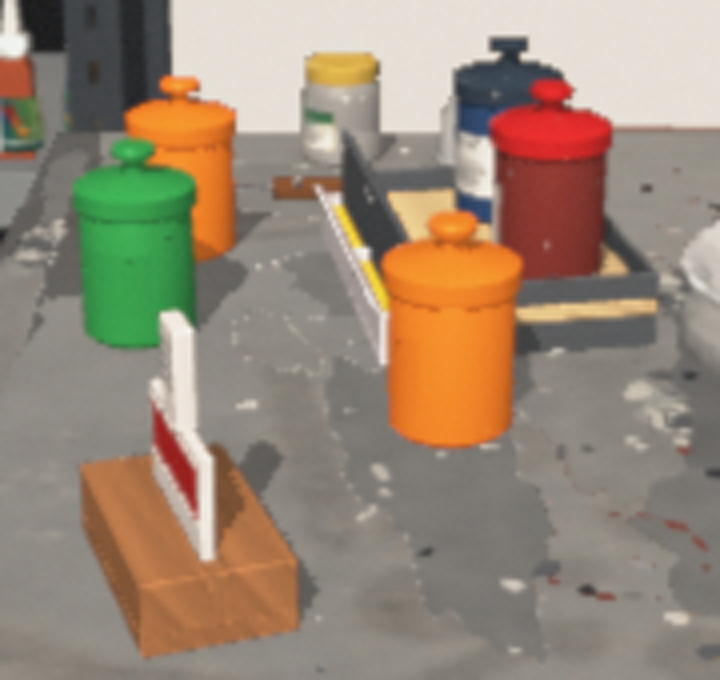

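Run:
```python
from h import *
c=np.load('pics/top0.npy',allow_pickle=True).item(); im=c['color']
hsv=cv2.cvtColor(im,cv2.COLOR_RGB2HSV)
def reg(m,x0,y0,x1,y1):
    o=np.zeros_like(m);o[y0:y1,x0:x1]=m[y0:y1,x0:x1];return o
# block
m=reg(cv2.inRange(hsv,(5,120,60),(16,255,255)),355,210,435,270)
m2=cv2.morphologyEx(m,cv2.MORPH_CLOSE,np.ones((7,7),np.uint8))
cn=max(cv2.findContours(m2,0,1)[0],key=cv2.contourArea)
b=cv2.boxPoints(cv2.minAreaRect(cn)); P=np.array([onz(c,u,v,35) for u,v in b]); print('block',b.round(1).tolist(),P.round(1).tolist())
print('center',P.mean(0),'edges',[ (np.linalg.norm(P[i]-P[i-1]).round(1),np.degrees(np.arctan2(*(P[i]-P[i-1])[[1,0]])).round(1)) for i in range(4)])
# white
w=reg(cv2.inRange(hsv,(0,0,200),(180,90,255)),370,225,425,255)
ys,xs=np.nonzero(w);print('white',xs.min(),xs.max(),ys.min(),ys.max(),len(xs))
# yellow
y=reg(cv2.inRange(hsv,(22,180,150),(32,255,255)),195,185,300,220)
for cn in cv2.findContours(y,0,1)[0]:
    if cv2.contourArea(cn)<8: continue
    b=cv2.boxPoints(cv2.minAreaRect(cn)); P=np.array([onz(c,u,v,28) for u,v in b]); print('yel',b.round(1).tolist(),P.round(1).tolist(),P.mean(0).round(1))
# bottles tops
r=reg(cv2.inRange(hsv,(0,180,200),(6,255,255)),240,125,285,175)
cn=max(cv2.findContours(r,0,1)[0],key=cv2.contourArea);print(cv2.minEnclosingCircle(cn),[onz(c,*cv2.minEnclosingCircle(cn)[0],z) for z in (130,)])
# backboard front edge top: candidate pixels in crop
for u,v in ((180+125/6,120+510/6),(180+400/6,120+473/6),(180+675/6,120+437/6)): print(onz(c,u,v,75))
# white cheeks z=31, lip z38
for u,v in ((180+133/6,120+533/6),(180+404/6,120+496/6),(180+676/6,120+458/6)): print('cheek',onz(c,u,v,31))
for u,v in ((180+125/6,120+565/6),(180+690/6,120+487/6)): print('lip',onz(c,u,v,38))
```

```text
block [[364.5, 233.5], [414.0, 217.0], [423.29998779296875, 244.89999389648438], [373.79998779296875, 261.3999938964844]] [[471.8, -134.9, 35.0], [514.6, -253.5, 35.0], [448.4, -275.9, 35.0], [406.2, -158.0, 35.0]]
center [ 460.23830328 -205.58910607   35.        ] edges [(np.float64(69.5), np.float64(19.4)), (np.float64(126.1), np.float64(-70.1)), (np.float64(69.9), np.float64(-161.3)), (np.float64(125.2), np.float64(109.7))]
white 380 416 232 245 115
yel [[207.6999969482422, 206.1999969482422], [240.89999389648438, 201.39999389648438], [241.3000030517578, 204.1999969482422], [208.10000610351562, 209.0]] [[527.7, 244.8, 28.0], [541.4, 165.2, 28.0], [534.6, 163.9, 28.0], [520.9, 243.5, 28.0]] [531.2 204.4  28. ]
yel [[252.8000030517578, 199.89999389648438], [285.8999938964844, 195.1999969482422], [286.29998779296875, 197.8000030517578], [253.1999969482422, 202.5]] [[546.0, 136.5, 28.0], [559.8, 56.8, 28.0], [553.3, 55.7, 28.0], [539.6, 135.3, 28.0]] [549.7  96.1  28. ]
((261.0, 148.5), 15.239850997924805) [array([650.38936309, 109.06551112, 130.        ])]
[525.65639808 249.60921593  75.        ]
[542.95953664 144.3348468   75.        ]
[559.95515709  38.54210527  75.        ]
cheek [520.61408046 257.15912215  31.        ]
cheek [538.57349617 149.08635725  31.        ]
cheek [557.03639984  40.10780212  31.        ]
lip [507.1301702  257.85302691  38.        ]
lip [544.65588352  33.76075965  38.        ]
```

Block centre is (460,−206) and its edges measure 126×70 against the given 124×70, so that fits. Its yaw is about 0.34 rad. Rack yaw is about 0.17, and the red bay's midpoint is about (554,97). I'll flip the tool yaw by half a turn so the last joint keeps its range at the rack.

```bash
python3 -m jog '{"travel":[[1.7,1.6,0],[1.7,1.6,0],[1.7,1.6,0],[1.7,1.6,0],[1.7,1.6,0],[1.7,1.6,0],[1.7,1.6,0],[1.7,1.6,0],[1.7,1.6,0],[1.7,1.6,0],[1.7,1.6,0],[1.7,1.6,0],[1.7,1.6,0],[1.7,1.6,0],[1.7,1.6,0],[1.7,1.6,0],[1.7,1.6,0],[1.7,1.6,0]],"twist":[0.178,0.178,0.178,0.178,0.178,0.178,0.178,0.178,0.178,0.178,0.178,0.178,0.178,0.178,0.178,0.178,0.178,0.178]}' 100
python3 - <<'E'
from h import *
w=save('wrist','w1'); t=save('top','t1'); s=save('side','s1')
print(manip.get_state()['joints'])
E
```

```text
time: 2.4
position: [458.9, -203.0, 225.0]
ee_rot: [-1.575, 0.009, 0.452]
contact_force: [0.6, -0.6, 0.5]
grip_width: 85.1
[-0.41067954  0.22525005 -0.20245429  1.14581123 -0.00968854 -0.85687028]
```

View pics/w1.png

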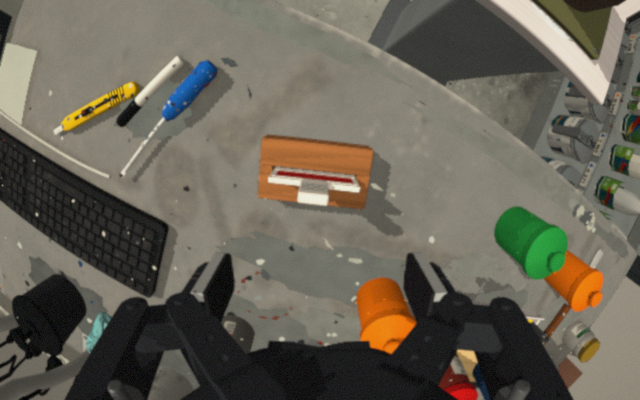

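The wrist view shows the holder in the block with its red card strip at (312,175) and its tab at (313,195). It is seen from behind and above, and the yaw has overshot by about 0.1. Next I measure the tab.

Run:
```python
from h import *
w=np.load('pics/w1.npy',allow_pickle=True).item()
crop(w,'c4',250,125,390,220,5)
hsv=cv2.cvtColor(w['color'],cv2.COLOR_RGB2HSV)
m=cv2.inRange(hsv,(5,110,60),(18,255,255)); o=np.zeros_like(m);o[125:225,250:385]=m[125:225,250:385]
o=cv2.morphologyEx(o,cv2.MORPH_CLOSE,np.ones((15,15),np.uint8))
cn=max(cv2.findContours(o,0,1)[0],key=cv2.contourArea)
ap=cv2.approxPolyDP(cn,4,True)[:,0]; print([(p.tolist(),onz(w,*p,35,True)[:2].round(1).tolist()) for p in ap])
print(w['eye'],w['attitude'],[proj(w,(460+18*np.cos(a)*0,-205.6,126),True) for a in [0]])
```

```text
[([262, 138], [448.6, -277.0]), ([259, 197], [511.8, -253.4]), ([296, 201], [497.5, -213.3]), ([298, 179], [473.2, -222.0]), ([329, 181], [460.2, -190.2]), ([329, 205], [485.3, -177.6]), ([364, 207], [469.9, -140.5]), ([373, 153], [410.5, -161.0]), ([368, 146], [406.2, -169.6])]
[ 388.79522617 -236.30626196  367.68140771] [-0.30226209  0.00449906  2.02414659] [array([315.4125792 , 200.06496282])]
```

View pics/c4.png

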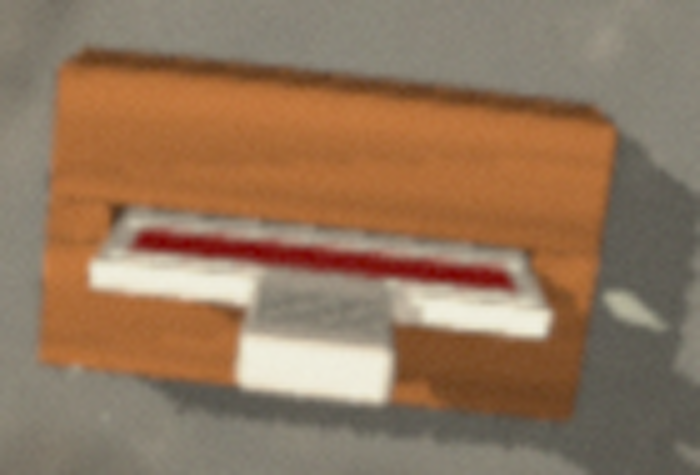

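Run:
```python
from h import *
w=np.load('pics/w1.npy',allow_pickle=True).item(); t=np.load('pics/top0.npy',allow_pickle=True).item()
f=lambda u,v,z:onz(w,250+u/5,125+v/5,z,True)[:2].round(1)
print('tab',f(315,367,126),[f(*p,126) for p in ((247,335),(393,350),(238,387),(388,402))])
a,b=f(90,274,80),f(550,324,80);print('plate',a,b,(a+b)/2,np.linalg.norm(a-b),np.arctan2(*(b-a)[::-1])-np.pi/2)
g=lambda u,v,z:onz(t,350+u/8,205+v/8,z)[:2].round(1)
print('top tab',g(418,278,126))
```

```text
tab [ 459.6 -208. ] [array([ 459.5, -220.3]), array([ 451.4, -197.8]), array([ 468.3, -217.9]), array([ 459.7, -194.6])]
plate [ 475.2 -249.9] [ 445.1 -165.4] [ 460.15 -207.65] 89.70094759811626 0.3421990437199156
top tab [ 456.7 -207.5]
```

```bash
python3 -m jog '{"travel":[[0.1,-0.4,-1],[0,0,-2],[0,0,-2],[0,0,-2],[0,0,0]],"twist":[-0.055,-0.055,0,0,0]}' 100
```

```text
time: 3.18
position: [455.7, -210.0, 153.0]
ee_rot: [-1.576, 0.013, 0.317]
contact_force: [0.6, -0.6, -0.1]
grip_width: 85.4
```

```bash
python3 -m jog '{"travel":[[0.4,0.25,0],[0,0,0],[0,0,-1],[0,0,-1.5],[0,0,-1.5],[0,0,-1],[0,0,0]],"twist":[0.026,0,0,0,0,0,0]}' 100
```

```text
time: 4.05
position: [461.5, -208.8, 103.5]
ee_rot: [-1.58, 0.009, 0.341]
contact_force: [-0.5, -0.0, 0.3]
grip_width: 85.4
```

```bash
python3 -m jog '{"travel":[[-0.1,0.1,-0.7],[0,0,-0.6],[0,0,0]],"twist":[0,0,0]}' 100
python3 - <<'E'
from h import *
w=save('wrist','w2'); crop(w,'c5',180,100,460,400,2)
E
```

```text
time: 4.42
position: [461.1, -208.0, 90.4]
ee_rot: [-1.581, 0.008, 0.341]
contact_force: [-0.2, 0.1, -0.2]
grip_width: 85.4
```

View pics/c5.png

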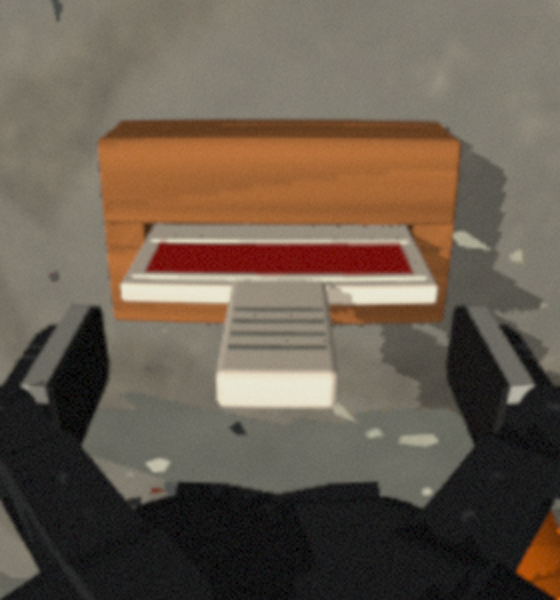

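The ribbed tab sits centred between the open pads (tab at (275,345), pads at (70,380) and (490,380) in the crop), square to the jaws. Closing now.

```bash
python3 -m jog '{"travel":[[0,0,0],[0,0,0],[0,0,0],[0,0,0],[0,0,0],[0,0,0]],"twist":[0,0,0,0,0,0]}' 0
```

```text
time: 5.22
position: [461.9, -208.5, 91.4]
ee_rot: [-1.583, 0.006, 0.341]
contact_force: [0.4, -0.0, 0.5]
grip_width: 25.1
```

```bash
python3 -m jog '{"travel":[[0,0,0.6],[0,0,1],[0,0,1.5],[0,0,2],[0,0,2],[0,0,2.5],[0,0,2.5],[0,0,2],[0,0,1],[0,0,0]],"twist":[0,0,0,0,0,0,0,0,0,0]}' -
python3 - <<'E'
from h import *
s=save('side','s2'); t=np.load('pics/top0.npy',allow_pickle=True).item()
print(onz(t,268,260,118),onz(t,204,250,118))
crop(s,'c6',200,100,400,320,3)
E
```

```text
time: 6.48
position: [461.1, -208.0, 252.1]
ee_rot: [-1.584, 0.004, 0.341]
contact_force: [-0.2, 0.1, -1.0]
grip_width: 25.0
[404.76276865  85.03314957 118.        ] [422.73382223 226.0663609  118.        ]
```

View pics/c6.png

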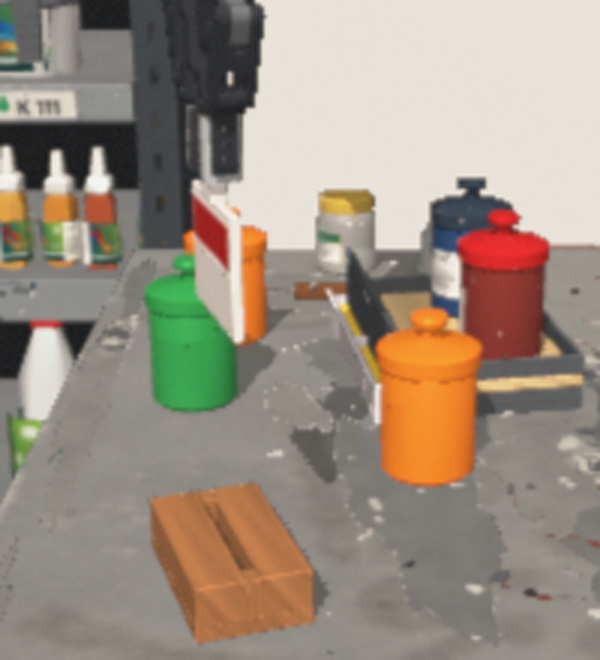

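The holder is free of the slot, held straight, card to the robot (crop (215,250)). Carrying it over at height.

```bash
python3 -m jog '{"travel":[[0.4,1.5,0],[0.7,3,0],[0.9,3.5,0],[0.9,4,0],[0.9,4,0],[0.9,4,0],[0.9,3.5,0],[0.6,2.5,0],[0.3,1.5,0],[0,0,0]],"twist":[0,-0.02,-0.025,-0.025,-0.03,-0.03,-0.02,-0.01,0,0]}' -
python3 - <<'E'
from h import *
w=save('wrist','w3'); s=save('top','t3');crop(s,'c7',180,110,330,230,5)
E
```

```text
time: 7.78
position: [520.8, 84.3, 242.0]
ee_rot: [-1.575, 0.021, 0.179]
contact_force: [-0.6, -0.5, -0.6]
grip_width: 25.2
```

View pics/w3.png

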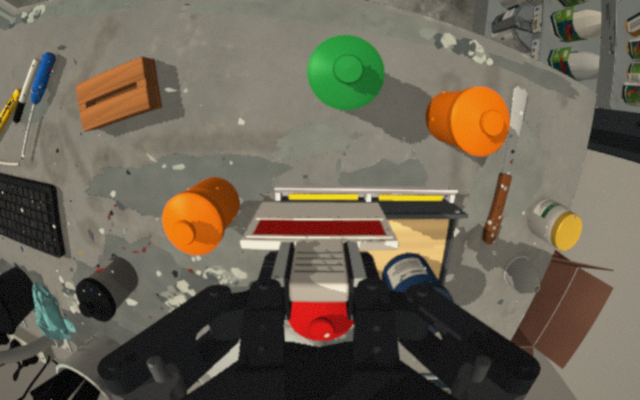

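View pics/c7.png

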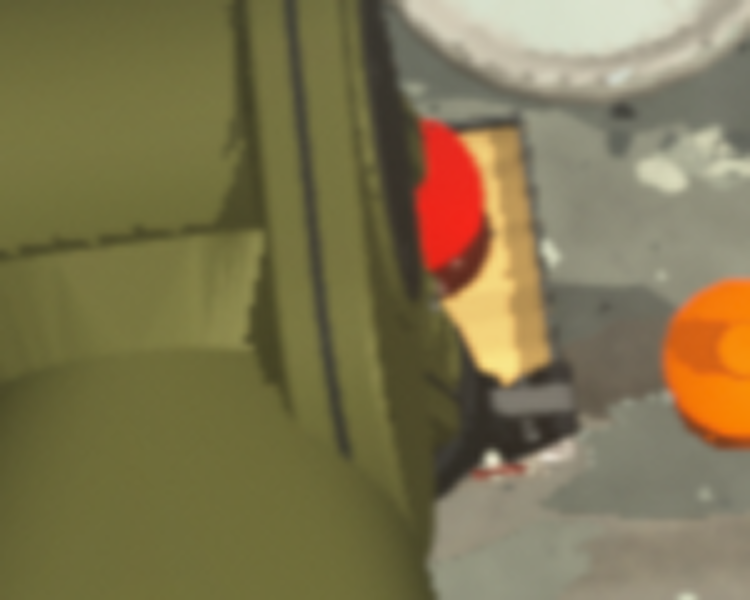

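Run:
```python
from h import *
w=np.load('pics/w3.npy',allow_pickle=True).item()
crop(w,'c8',235,175,475,255,3.3)
hsv=cv2.cvtColor(w['color'],cv2.COLOR_RGB2HSV)
m=cv2.inRange(hsv,(22,150,130),(34,255,255)); o=np.zeros_like(m);o[185:210,270:470]=m[185:210,270:470]
for cn in cv2.findContours(o,0,1)[0]:
    if cv2.contourArea(cn)<5: continue
    x,y,ww,hh=cv2.boundingRect(cn); a=onz(w,x,y+hh/2,28,True);b=onz(w,x+ww,y+hh/2,28,True)
    print((x,y,ww,hh),a[:2].round(1),b[:2].round(1),((a+b)/2)[:2].round(1),np.linalg.norm(a-b))
```

```text
(378, 195, 65, 6) [538.9 160.4] [523.4 244.8] [531.2 202.6] 85.85099721741325
(288, 194, 70, 6) [557.4  52.5] [542.1 135.8] [549.8  94.2] 84.67241219814201
```

View pics/c8.png

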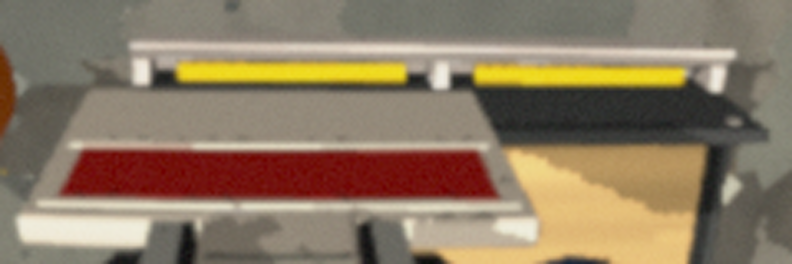

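Wrist and top views agree on the right strip midpoint, (549.8,94.2) against (549.7,96.1), with a length of 84.7 and yaw 0.170. Next I descend in front of the backboard, just above the lip.

```bash
python3 -m jog '{"travel":[[0.6,0.4,0],[0.4,0.4,0],[0,0,0],[0,0,-1],[0,0,-1.8],[0,0,-1.8],[0,0,-1.5],[0,0,-1],[0,0,0]],"twist":[-0.008,0,0,0,0,0,0,0,0]}' -
```

```text
time: 9.0
position: [530.0, 88.0, 166.8]
ee_rot: [-1.576, 0.022, 0.163]
contact_force: [-0.1, -0.1, -0.3]
grip_width: 25.3
```

```bash
python3 -m jog '{"travel":[[0.4,0.5,0],[0,0,-1],[0,0,-1],[0,0,-0.7],[0,0,0],[0,0,0]],"twist":[0.008,0,0,0,0,0]}' -
python3 - <<'E'
from h import *
w=save('wrist','w4'); crop(w,'c9',200,120,480,320,2.8);s=save('side','s4'); crop(s,'c10',260,90,430,270,4)
E
```

```text
time: 9.75
position: [535.2, 93.5, 138.9]
ee_rot: [-1.576, 0.02, 0.172]
contact_force: [-0.0, -0.4, -0.8]
grip_width: 25.2
```

View pics/c9.png

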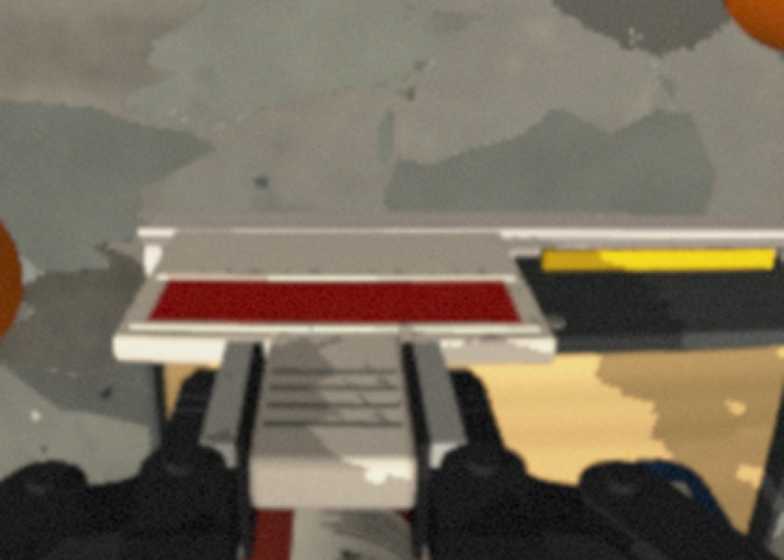

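View pics/c10.png

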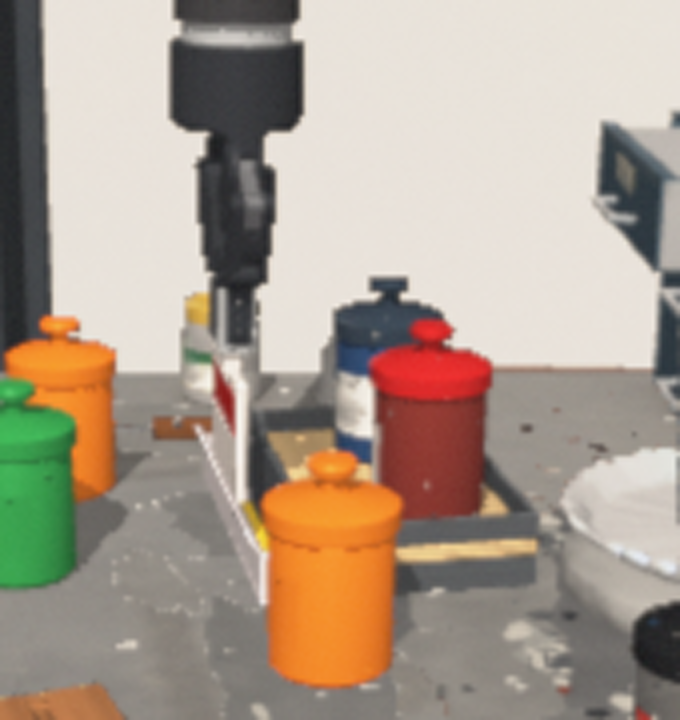

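The holder hangs parallel to the lip, card to the robot, with its foot about 19 mm above the lip in the right bay: end cheek at (150,255) and middle cheek at about (515,250) in the crop. I push toward the backboard and feel for contact.

```bash
python3 -m jog '{"travel":[[0.4,0.07,0],[0.3,0.05,0],[0.2,0.04,0],[0.2,0.04,0],[0,0,0]],"twist":[0,0,0,0,0]}' -
```

```text
time: 10.48
position: [547.9, 95.8, 139.8]
ee_rot: [-1.576, 0.018, 0.172]
contact_force: [-0.7, 0.4, -0.7]
grip_width: 25.2
```

```bash
python3 -m jog '{"travel":[[0.15,0.03,0],[0,0,0]],"twist":[0,0]}' -
python3 -m jog '{"travel":[[0.15,0.03,0],[0,0,0]],"twist":[0,0]}' -
```

```text
time: 10.72
position: [549.3, 96.1, 139.7]
ee_rot: [-1.576, 0.018, 0.172]
contact_force: [-0.0, 0.3, -1.1]
grip_width: 25.2
time: 10.98
position: [550.8, 96.4, 139.7]
ee_rot: [-1.576, 0.018, 0.172]
contact_force: [0.4, 0.2, -0.7]
grip_width: 25.0
```

Run:
```python
from h import *
w=save('wrist','w5'); crop(w,'c11',200,120,480,320,2.8);s=save('side','s5'); crop(s,'c12',290,160,380,270,7)
```

```text
(no output)
```

View pics/c11.png

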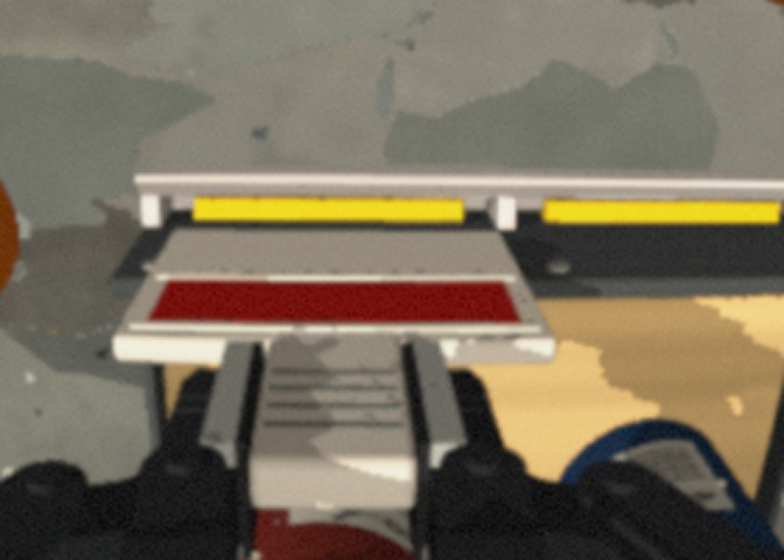

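View pics/c12.png

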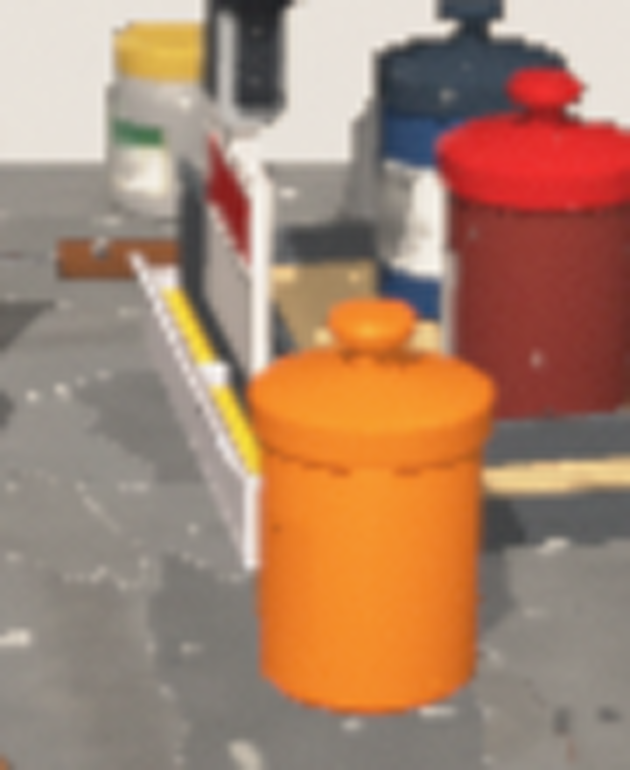

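```bash
python3 -m jog '{"travel":[[0.1,0.02,0],[0,0,0]],"twist":[0,0]}' -
python3 -m jog '{"travel":[[0.1,0.02,0],[0,0,0]],"twist":[0,0]}' -
python3 -m jog '{"travel":[[0.1,0.02,0],[0,0,0]],"twist":[0,0]}' -
```

```text
time: 11.32
position: [551.7, 96.6, 139.7]
ee_rot: [-1.576, 0.019, 0.172]
contact_force: [0.1, 0.3, -0.6]
grip_width: 24.8
time: 11.58
position: [552.8, 96.8, 139.7]
ee_rot: [-1.576, 0.019, 0.172]
contact_force: [-0.7, -0.4, -0.8]
grip_width: 24.6
time: 11.82
position: [553.2, 96.9, 139.6]
ee_rot: [-1.576, 0.02, 0.172]
contact_force: [1.1, 0.2, 0.3]
grip_width: 25.3
```

```bash
python3 -m jog '{"travel":[[0.1,0.02,0],[0,0,0]],"twist":[0,0]}' -
python3 -m jog '{"travel":[[0.1,0.02,0],[0,0,0]],"twist":[0,0]}' -
```

```text
time: 12.08
position: [553.5, 96.9, 139.4]
ee_rot: [-1.576, 0.021, 0.172]
contact_force: [-0.5, -0.1, 0.1]
grip_width: 24.9
time: 12.32
position: [553.7, 97.0, 139.3]
ee_rot: [-1.576, 0.023, 0.172]
contact_force: [-1.1, 0.3, -0.1]
grip_width: 25.2
```

```bash
python3 -m jog '{"travel":[[0.3,0.05,0],[0,0,0],[0,0,0]],"twist":[0,0,0]}' -
python3 - <<'E'
from h import *
print(manip.get_state()['contact_force'])
w=save('wrist','w6'); crop(w,'c13',200,120,480,320,2.8);s=save('side','s6'); crop(s,'c14',290,160,380,270,7)
E
```

```text
time: 12.7
position: [554.1, 97.1, 138.8]
ee_rot: [-1.576, 0.029, 0.172]
contact_force: [-2.5, 0.0, 0.2]
grip_width: 24.8
[-2.54968702  0.00408088  0.18023223]
```

View pics/c13.png

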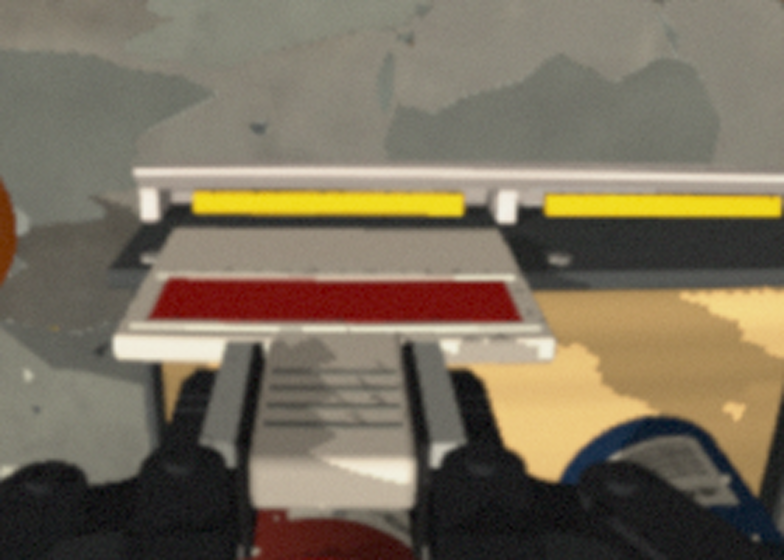

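View pics/c14.png

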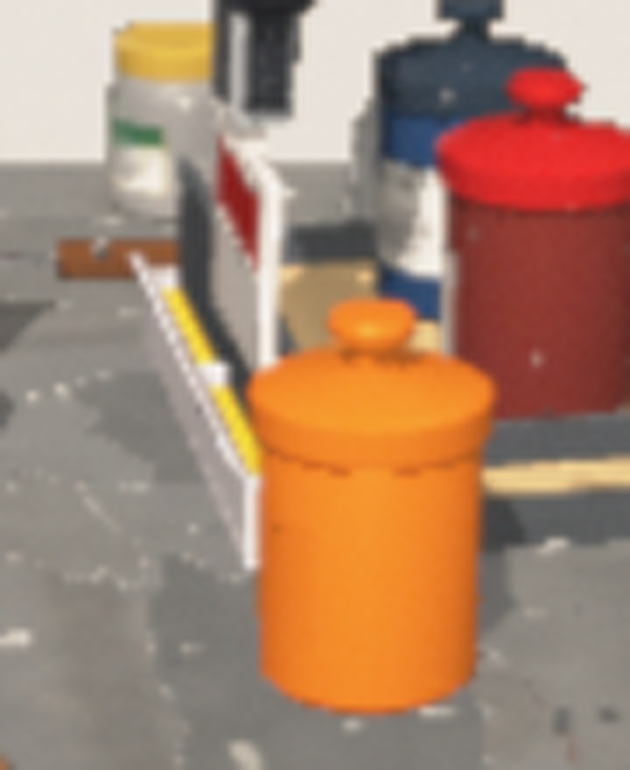

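Contact is felt: x stalls at about 553–554 and the force is −2.5 N. The holder is upright and flat on the board with its foot about 19 mm above the lip, and it has now rested for more than 0.3 s. I rest two more rows and then slide down.

```bash
python3 -m jog '{"travel":[[0.05,0.01,0],[0.05,0.01,0],[0.05,0.01,0]],"twist":[0,0,0]}' -
python3 -m jog '{"travel":[[0,0,-0.4],[0,0,-0.4],[0,0,-0.4],[0,0,0]],"twist":[0,0,0,0]}' -
```

```text
time: 13.18
position: [554.6, 97.2, 138.7]
ee_rot: [-1.576, 0.031, 0.172]
contact_force: [-4.2, -0.1, 2.5]
grip_width: 24.9
time: 13.68
position: [554.0, 97.1, 125.3]
ee_rot: [-1.576, 0.032, 0.172]
contact_force: [-2.8, -1.3, -0.6]
grip_width: 24.6
```

```bash
python3 -m jog '{"travel":[[0,0,-0.4],[0,0,-0.4],[0,0,-0.3],[0,0,0]],"twist":[0,0,0,0]}' -
python3 - <<'E'
from h import *
w=save('wrist','w7'); crop(w,'c15',200,120,480,320,2.8)
E
```

```text
time: 14.18
position: [553.7, 97.1, 113.3]
ee_rot: [-1.576, 0.033, 0.172]
contact_force: [-3.9, -0.7, -0.5]
grip_width: 24.9
```

View pics/c15.png

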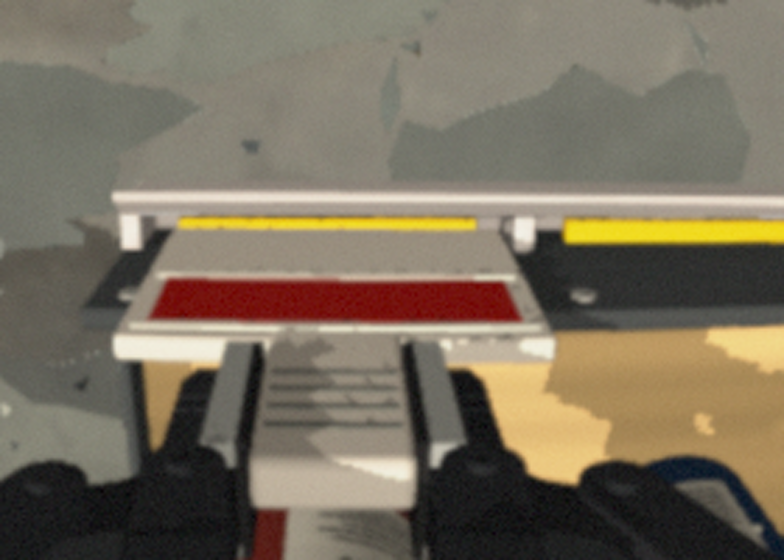

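The holder is entering behind the lip, centred within about 2 mm between the cheeks at (145,230) and (512,230). On down onto the strip.

```bash
python3 -m jog '{"travel":[[0,0,-0.3],[0,0,-0.3],[0,0,0]],"twist":[0,0,0]}' -
python3 -m jog '{"travel":[[0,0,-0.3],[0,0,-0.3],[0,0,-0.3]],"twist":[0,0,0]}' -
```

```text
time: 14.6
position: [553.5, 97.0, 107.5]
ee_rot: [-1.576, 0.033, 0.172]
contact_force: [-3.1, -0.2, -0.4]
grip_width: 25.3
time: 14.98
position: [553.3, 97.1, 101.3]
ee_rot: [-1.576, 0.031, 0.172]
contact_force: [-8.5, -0.8, 14.3]
grip_width: 25.1
```

```bash
python3 -m jog '{"travel":[[0,0,-0.2],[0,0,-0.2]],"twist":[0,0]}' -
python3 -m jog '{"travel":[[0,0,-0.3]],"twist":[0]}' -
```

```text
time: 15.22
position: [553.3, 97.0, 101.2]
ee_rot: [-1.576, 0.029, 0.172]
contact_force: [-7.7, -2.1, 15.1]
grip_width: 25.3
time: 15.35
position: [553.4, 97.1, 101.1]
ee_rot: [-1.576, 0.027, 0.172]
contact_force: [-11.4, -1.8, 25.0]
grip_width: 25.0
```

It stalls rigidly at z 101.1 with 25 N upward. The foot is then at about 20 mm, which is the strip's home height. Looking to confirm.

Run:
```python
from h import *
w=save('wrist','w8'); crop(w,'c16',200,120,480,320,2.8);s=save('side','s8'); crop(s,'c17',280,110,400,230,6)
st=manip.get_state();print(st['time'],st['position'],st['contact_force'],st['grip_width'],np.abs(st['dq']).max())
hsv=cv2.cvtColor(w['color'],cv2.COLOR_RGB2HSV)
# holder plate top edge ends, z=90 expected if home (foot 20)
for p in ((115,348),(553,348)): print(onz(w,200+p[0]/2.8,120+p[1]/2.8,90,True))
```

```text
15.45 [553.34697749  97.08043112 101.12643257] [-10.01662042  -1.08656474  20.09452839] 25.106846854519638 0.0019343594090955125
[558.81499311  53.67627477  90.        ]
[543.39288144 140.42733169  90.        ]
```

View pics/c16.png

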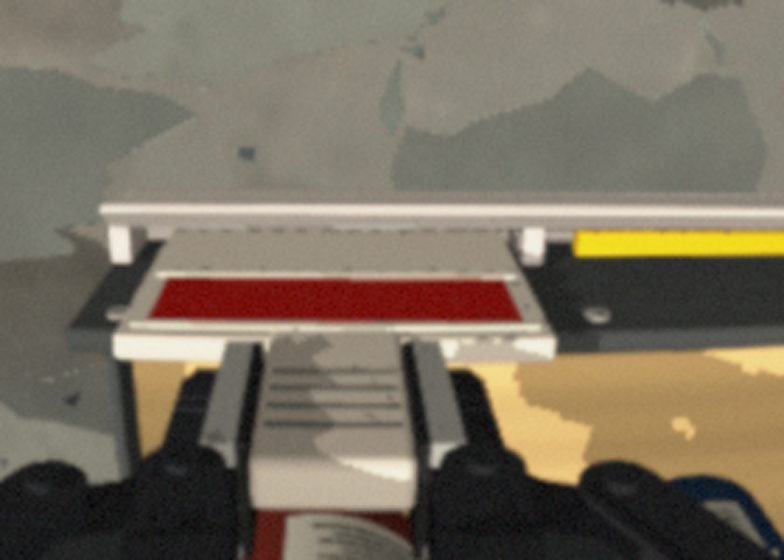

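View pics/c17.png

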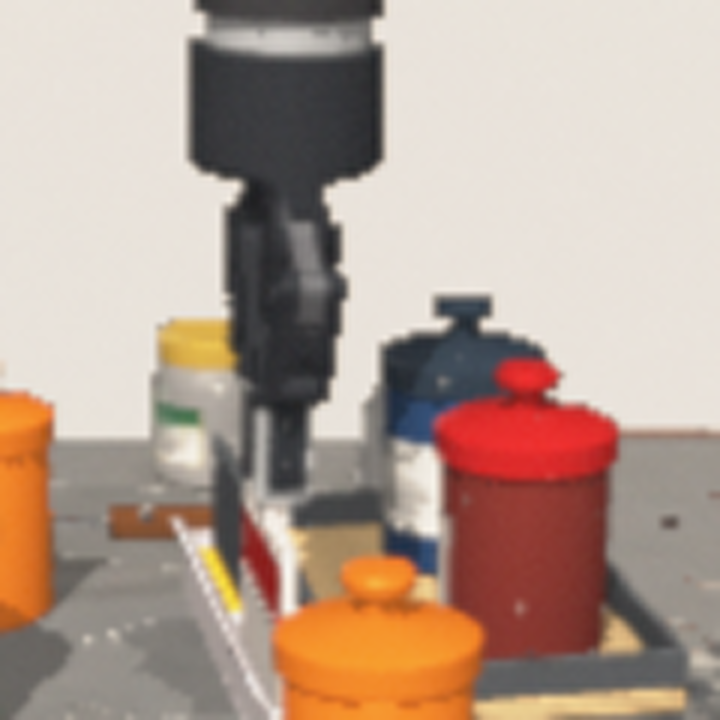

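The wrist view shows the holder behind the lip, its foot between the cheeks, and the right strip hidden beneath it. Both bottles are standing, the push is 20 N and the arm is at rest. Handing in.

Run:
```python
from h import *
print(manip.close_job())
```

```text
the job is handed in; nothing more can be done
None
```

I put the holder in the right (−y) bay, which is the one in front of the red bottle, and pressed it down onto the strip. The job was handed in at about 15.5 s, still gripping and pressing.

**On the way:** I gripped the ribbed tab, lifted the holder straight out of the block and carried it over the bottles. I pushed its back against the backboard with its foot about 19 mm above the lip. Contact was felt at 2.5–4 N as the tool stopped advancing, and it rested there more than 0.3 s before I slid it down.

**Last checks:**
- **Strip:** the tool stopped rigidly at z 101.1 mm, which puts the foot at about 20 mm, the strip's home height. The push measured about 20 N downward.
- **Holder:** the wrist picture shows it behind the lip between the cheeks, with the strip hidden under it and the card facing the robot. Its top edge is parallel to the lip.
- **Grip and bottles:** the grip width was 25.1 mm, the arm was at rest, and both bottles still stand.

**What did not fully agree:**
- **Tool tilt:** the tool was tilted about 0.03 rad in pitch. The limit for the holder is 0.07.
- **Sideways force:** about 10 N was pressing against the backboard at the end.
- **Not measured directly:** the strip's travel and the gap to the backboard are inferred from tool height and contact only.

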